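Set the sandal-sole jig one hole longer and load the sole

TASK

The sole jig is set one size too short: press its brass spring button and push the blue tube by its red rib, away from the sole bed, until the button pops up in the next hole. Then lay the small cork sole flat and lengthwise on the bed between the two green stops, and let go. Work gently, pushing the rib with less than 12 N and pressing on the jig with less than 25 N, and leave the other things where they are.

Things in the scene. Friction and masses are not known exactly. Their poses are not given: they have to be found in the camera images.
- jig: Sole jig, fixed: plywood board 100 x 352 mm, 18 mm thick; origin under its centre, y along its length, z up. Cork bed strip 34 mm wide, top 28 mm above the table, y -148 to -40 mm. Green fixed stop at the -y end, 62 mm wide, 52 mm tall, inner face at y = -150.5. A steel rail from a green post at the +y end carries the sprung button (x 0, y +60 mm) and the sliding blue tube.
- tube (a joint): Travel (m) of the 30 mm square blue tube along jig +y, away from the bed; 0 with the button in its first hole. Friction 1 to 3 N; locked (1 mm play) while the button is up in a hole. Two 18 mm holes in steel plates on top (black discs), unevenly spaced from tube to tube: the button pops into the second somewhere from 34 to 54 mm of travel, so feel for it. Past it, travel ends at 66 mm.
- rib: Red thumb rib on the tube's top, moving with it; origin in the middle of its -y face (towards the button), axes as the jig's; push it along jig +y while the button is down. The origin lies 11 mm to +y of the first hole's centre and 6 mm above the tube's top. Rib 30 mm wide (along x), 8 mm thick, 12 mm high.
- slide_stop (a point): Centre of the sole-side face of the green sliding stop, at the tube's -y end; it moves with the tube. 62 mm wide, its top 52 mm above the table. The space between the stops is 118.5 mm at tube = 0 and grows with the tube's travel.
- button (a joint): How far the button is pressed (m), 0 up. Spring 1.5 N at 0, 2.1 N at 6 mm (level with the tube's top), 2.4 N at 9 mm. Pressed level (5 mm or more), its bevel lets a push of 3 to 8 N slide the tube over it; the tube's wall then keeps it down at 9 mm. Less pressed, the tube stays locked. It springs back to 0 when a hole comes over it.
- button_top (a point): Centre of the top of the brass button: 16 mm across, its upper 4 mm bevelled to 4 mm across; when up it stands 6 mm above the tube's top, which is 54 mm above the table (tube wall 3 mm).
- sole: Small cork sandal sole to load: 150 mm long (along its y), 18 mm thick, rounded ends 52 and 60 mm wide, the middle 48 mm wide with straight sides for 20 mm either way of the centre; 60 to 130 g. Origin under its middle, z up. Starts flat on the table.
- big_sole: Bystander: larger dark-brown sole, 210 x 76 mm, 12 mm thick, lying on the table; origin under its middle. Leave it.
- nail_box: Bystander: open wooden box of brass nails, 70 x 70 x 35 mm; origin under its centre. Leave it.
- eyelet_box: Bystander: open wooden box of steel nails, 70 x 70 x 35 mm; origin under its centre. Leave it.
- hammer: Bystander: hammer lying on the table beyond the jig. Leave it.
- awl: Bystander: red-handled screwdriver lying on the table beyond the jig. Leave it.
- glue_jar: Bystander: jar, 60 mm across, 70 mm tall; origin under its centre. Leave it.
- dye_can: Bystander: blue-labelled can, 56 mm across, 75 mm tall; origin under its centre. Leave it.
Not all that is in view belongs to the job. There is more than one size of the sole; the one meant has the size given above.

How it is judged:
By the outcome, as a careful person would: the job done as asked, in the order asked, and still so for the second after the job is handed in, with the robot touching nothing.
It also fails if it takes over 58 s, if anything falls off the work surface, if the arm or the gripper's body presses on something with over 40 N, if the wrist force passes 120 N, or if a joint passes its speed limit or range.

ROBOT

A 7-joint arm with a two-finger parallel gripper is mounted at the origin on the work surface. World frame = base frame: x ahead of the robot, y to its left, z up, the work surface at z = 0. Lengths are in m, angles in rad, forces in N, time in s.
With the tool pointing down it reaches from about 0.4 to 0.85 m from the base axis. Payload 10.4 kg.
Tool frame: the origin (TCP) lies midway between the tips of the shut fingers; the grasp point (between the pads) lies 19 mm behind it; z points along the fingers, x is the direction in which the jaws open and shut, and the axes are right-handed (so a half turn about z gives the same grasp; the last joint's range is limited). The gripper opens to 85 mm and grips with 20 to 120 N. Pads are 22 mm wide; open, the fingers measure 114 mm over their backs; the gripper's body (76 mm by 85 mm) begins 54 mm behind the grasp point. The pads swing forward as they close: fully open they stand 13 mm farther back than shut.
Start: joints at [-1.183, 0.332, -0.065, 1.46, 0.022, 1.35, -0.088], TCP at [0.25, 0.573, 0.231] pointing down, gripper open.
Joint ranges: [-2.6, 2.6], [-0.5, 2.12], [-1.47, 1.34], [0.16, 2.42], [-1.27, 4.41], [0.06, 2.06], [-2.6, 2.6]. Speed limits (rad/s): [2.22, 2.22, 2.79, 2.79, 3.14, 3.14, 3.14].

INTERFACE

Orientations are given as a unit quaternion [x, y, z, w].
In Python, from workcell import manip, cams gives the robot as it stands.
- The arm moves only by the tool move_arm, never from a script. Its argument "moves" is a list of rows, each a list of 7 numbers: the turn, a rotation vector about the tool's x, y, z in degrees, then the shift along the tool's x, y, z in m, then the finger opening in m, from 0 to 0.0854. A call has 1 to 10 rows; each row is the pose to reach, as a shift and turn from the pose commanded when the call began, along the tool's axes at that moment; what a row does not reach only later rows make up. A row lasts 1/10 s, in which the tool goes at most 50 mm and 8.59 degrees, less where a joint would pass 70% of its speed; a pose out of reach is approached as far as the arm can. A call with a gripper value outside its range is refused whole. The fingers move at their own pace and stop on an object; "grip_force" is the grip in N (left out, the last holds). Time passes only in rows, so rows that repeat a pose let the fingers close. It gives the time, the measured TCP pose, the force and the opening at its end, in the units of the state.
- manip.get_obs(): the state, without advancing time (a new reading comes with each control period).
- cams.camera(name): name is "scene" or "top"; returns the picture (480x640x3 uint8, red, green, blue); there is no depth.
- cams.camera_params(name): a dict with "fx", "fy", "cx", "cy" (pixels), "xyz" and "rotation" of the camera in the world. Camera axes: x right, y up, looking along -z (the intrinsics and any distortion apply to the point x, -y, -z); pixel columns grow to the right and rows downward; lengths in m; the calibration is good to about 2 mm. A picture is of the moment at which its call begins. camera_params takes no time and is no camera call.
- manip.hand_in(): hands the job in, once; it reports no verdict.
The state is a dict: "clock": time; "joint_pos": joint angles; "joint_velocities": joint speeds; "tau": joint torques, N m; "position": TCP position; "ee_rot": TCP orientation; "ft_force": force on the tool from outside, world axes, zero at the start; "torque": the same for the moment, N m; "grip_width": opening from 0.0 (shut) to 1.0 (fully open).
Only numpy, scipy, OpenCV 4.12 (cv2) and the standard library are available. Lean on these libraries where they do the work, as an engineer would, in place of code of your own. Each camera call takes 0.05 s, during which the arm holds its last target. There are 200 camera calls.

## Working session

There is one attempt and no reset: what is moved stays moved. The work goes in short steps, Python scripts to look and compute and a tool call to move; the robot and the scene stay as the last step left them, time stands still between calls to the robot, and variables do not carry over. Pictures are saved under pics/ and viewed, about 8 in all and at most 12, crops included, and the job is handed in when it is done.

Besides the shell and the picture viewer there is one more tool, called after "Emit:" as name([rows], argument=value, ...), one row to a line, values as JSON. move_arm: Moves the arm, as the interface text tells. Its arguments: {"type":"object","properties":{"moves":{"type":"array","items":{"type":"array","items":{"type":"number"}}},"grip_force":{"type":"number"}},"required":["moves"]}

```bash
mkdir -p pics; ls
cat > h.py <<'E'
import numpy as np, cv2
from workcell import manip, cams
from scipy.spatial.transform import Rotation as R
def P(name):
    p=cams.camera_params(name); r=np.array(p["rotation"],float)
    M=r if r.shape==(3,3) else R.from_quat(r).as_matrix()
    return p,M,np.array(p["xyz"])
def ray(name,u,v,z):
    "world point at height z seen at pixel u,v"
    p,M,c=P(name); d=M@np.array([(u-p["cx"])/p["fx"],-(v-p["cy"])/p["fy"],-1])
    return c+d*(z-c[2])/d[2]
def pix(name,X):
    p,M,c=P(name); q=M.T@(np.array(X)-c)
    return p["cx"]+p["fx"]*q[0]/-q[2], p["cy"]-p["fy"]*q[1]/-q[2]
def snap(name,fn,crop=None,k=1):
    im=cams.camera(name)[...,::-1]
    cv2.imwrite("pics/raw_"+fn,im)
    if crop: a,b,c,d=crop; im=im[b:d,a:c]
    cv2.imwrite("pics/"+fn,cv2.resize(im,None,fx=k,fy=k,interpolation=cv2.INTER_CUBIC))
E
python3 - <<'E'
from h import *
for n in("scene","top"):
    snap(n,n+"0.png"); print(cams.camera_params(n))
print(manip.get_obs())
E
```

```text
pics
{'fx': 531.8897292529983, 'fy': 531.8897292529983, 'cx': 313.98490606197305, 'cy': 234.46417341087397, 'xyz': array([1.34791752, 0.01840022, 0.98297689]), 'rotation': array([0.24304528, 0.26036857, 0.67613241, 0.6449668 ])}
{'fx': 433.7417024857814, 'fy': 433.7417024857814, 'cx': 319.8246825192106, 'cy': 241.61635564788713, 'xyz': array([0.46188186, 0.00924961, 0.95487407]), 'rotation': array([ 0.03099023, -0.05927478, -0.69572847,  0.71518389])}
{'clock': 0.1, 'joint_pos': array([-1.18256834,  0.33279643, -0.06470553,  1.46081295,  0.02158809,
        1.34987145, -0.08858786]), 'joint_velocities': array([-4.81753245e-04, -1.83146628e-04, -4.41979460e-05, -3.54171285e-03,
       -6.26597210e-04,  5.80481232e-04, -4.96461107e-04]), 'tau': array([ 9.96301933e-04, -6.26746774e+01,  4.86531272e-02, -3.92429960e+01,
        1.61875505e-02,  7.04907754e-03,  2.06024271e-05]), 'position': array([0.24947708, 0.57271526, 0.23062432]), 'ee_rot': array([ 8.36489526e-01,  5.47982588e-01, -4.88464275e-04,  3.42729180e-04]), 'ft_force': array([-0.24452107, -0.22931382,  0.16380494]), 'torque': array([-0.00136616,  0.01079806, -0.01023399]), 'grip_width': 0.9980533226244424}
```

View pics/top0.png

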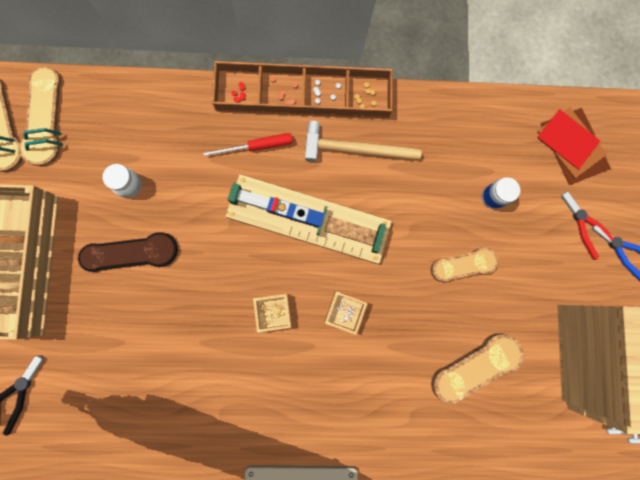

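View pics/scene0.png

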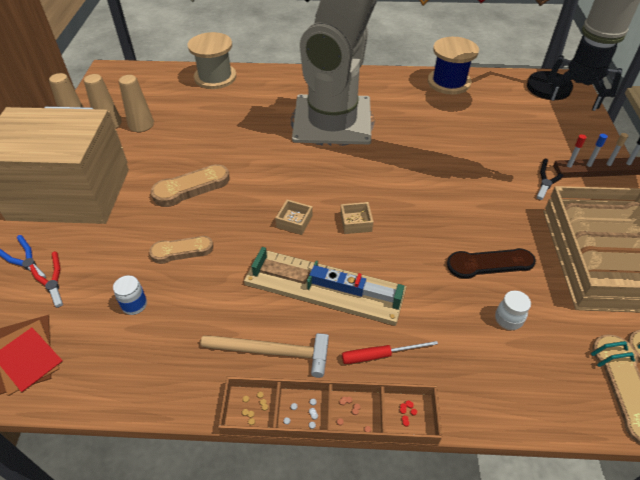

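The top view shows the jig, with its posts at about (234,193) and (379,238). There are two light soles: the smaller at (465,265) and the larger at (478,368). Next I'll enlarge the jig and both soles.

Run:
```python
import cv2,numpy as np
t=cv2.imread("pics/raw_top0.png")
a=cv2.resize(t[170:270,220:400],None,fx=4.4,fy=4.4,interpolation=cv2.INTER_CUBIC)
cv2.imwrite("pics/jig.png",a)
b=cv2.resize(t[240:410,425:530],None,fx=3.5,fy=3.5,interpolation=cv2.INTER_CUBIC)
cv2.imwrite("pics/sole.png",b)
from h import *
for q in((433,268),(496,259),(437,388),(521,347)): print(ray("top",*q,.009))
```

```text
[ 0.53282348 -0.27856072  0.009     ]
[ 0.55681795 -0.42064873  0.009     ]
[ 0.27690447 -0.28499298  0.009     ]
[ 0.36617647 -0.47070577  0.009     ]
```

View pics/jig.png

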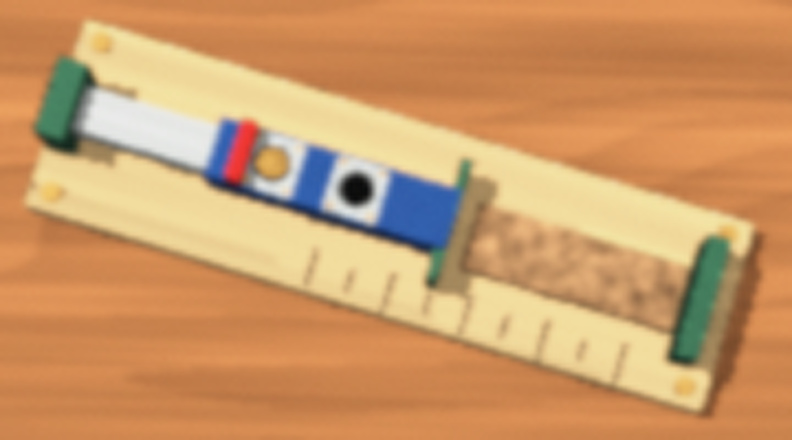

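View pics/sole.png

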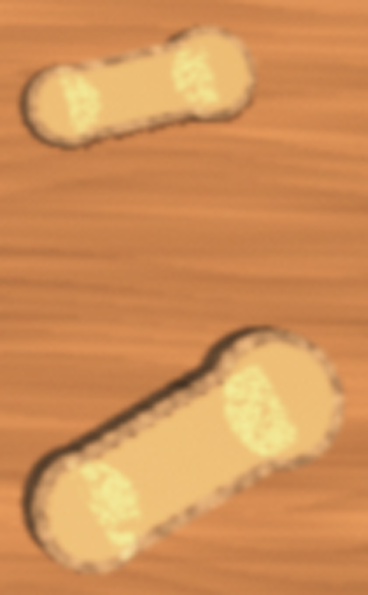

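Crop readings: button at (272,163) and second hole at (357,188). Board corners are at (88,22), (755,230), (707,412) and (27,207). The small sole runs from about (28,107) to (255,72) in its crop.

Run:
```python
from h import *
J=lambda x,y,z:ray("top",220+(x+.5)/4.4-.5,170+(y+.5)/4.4-.5,z)
c=np.array([J(88,22,.018),J(755,230,.018),J(707,412,.018),J(27,207,.018)])
print(c.round(4)); print("sizes",[np.linalg.norm(c[i]-c[(i+1)%4]).round(4) for i in range(4)])
# model corners in jig frame: +y end at left; up in image=+x world. jig x = y cross z
model=np.array([[ .05, .176],[.05,-.176],[-.05,-.176],[-.05,.176]])
m=model-model.mean(0); w=c[:,:2]-c[:,:2].mean(0)
U,S,Vt=np.linalg.svd(m.T@w); Rm=(U@Vt).T; o=c[:,:2].mean(0)
print("jig origin",o,"det",np.linalg.det(Rm),"yaw",np.degrees(np.arctan2(Rm[1,0],Rm[0,0])))
print("resid",(model@Rm.T+o-c[:,:2]).round(4).tolist())
print("button pred",Rm@[0,.06]+o,"meas",J(272,163,.060),"hole2",J(357,188,.054))
print("rib",Rm@[0,.071]+o,"meas",J(239,153,.066), "slidestop top",J(465,163,.052),J(433,285,.052))
print("jig y axis",Rm[:,1])
S=lambda x,y,z=.018:ray("top",425+(x+.5)/3.5-.5,240+(y+.5)/3.5-.5,z)
a,b=S(28,105),S(254,70); print("sole ends",a,b,np.linalg.norm(a-b),"mid",(a+b)/2,"ang",np.degrees(np.arctan2(*(a-b)[[1,0]])))
im=cv2.imread("pics/raw_top0.png"); 
for n,q in(("top",0),): 
  hsv=cv2.cvtColor(im[240:290,425:505],cv2.COLOR_BGR2HSV).astype(int)
  print(hsv[10,2],hsv[25,40],hsv[20,17],hsv[20,55])
```

```text
[[ 0.7264  0.1539  0.018 ]
 [ 0.6315 -0.1834  0.018 ]
 [ 0.5393 -0.1598  0.018 ]
 [ 0.6313  0.1793  0.018 ]]
sizes [np.float64(0.3504), np.float64(0.0951), np.float64(0.3514), np.float64(0.0984)]
jig origin [ 0.63211948 -0.00248143] det 1.0 yaw -15.394995424544382
resid [[0.0006, 0.0], [0.0021, -0.0021], [-0.0021, 0.0009], [-0.0007, 0.0012]]
button pred [0.64804779 0.05536569] meas [0.64876995 0.05713134 0.06      ] hole2 [0.6391883  0.01638779 0.054     ]
rib [0.65096798 0.065971  ] meas [0.65180785 0.07254178 0.066     ] slidestop top [ 0.65357001 -0.03526371  0.052     ] [ 0.59362785 -0.02133073  0.052     ]
jig y axis [0.26547191 0.9641186 ]
sole ends [ 0.52853291 -0.27500195  0.018     ] [ 0.55456863 -0.41924495  0.018     ] 0.14657386990782736 mid [ 0.54155077 -0.34712345  0.018     ] ang 100.2316638178552
[ 13 158 198] [ 19 129 237] [ 18 114 232] [ 24 109 240]
```

```bash
cat >> h.py <<'E'
JY=np.radians(-15.4)
jx=np.array([np.cos(JY),np.sin(JY)]); jy=np.array([-np.sin(JY),np.cos(JY)])
def rel(pos,xdeg):
    "turn (deg) and shift in tool axes to reach TCP pos, tool down, tool x at heading xdeg"
    o=manip.get_obs(); r=R.from_quat(o["ee_rot"])
    x=np.array([np.cos(np.radians(xdeg)),np.sin(np.radians(xdeg)),0]); z=np.array([0,0,-1.])
    g=R.from_matrix(np.c_[x,np.cross(z,x),z])
    print("turn",np.degrees((r.inv()*g).as_rotvec()).round(2),"shift",r.inv().apply(np.array(pos)-o["position"]).round(4))
E
python3 -c "
from h import *
b=np.array([.6485,.056])-.003*jy
print(b); rel([*b,.15],-15.4)"
```

```text
[0.64770333 0.05310771]
turn [5.000e-02 5.000e-02 8.186e+01] shift [-0.3172  0.5726  0.081 ]
```

Emit:
move_arm([
  [0,0,81.9,-0.317,0.573,0.08,0],
  [0,0,81.9,-0.317,0.573,0.08,0],
  [0,0,81.9,-0.317,0.573,0.08,0],
  [0,0,81.9,-0.317,0.573,0.08,0],
  [0,0,81.9,-0.317,0.573,0.08,0],
  [0,0,81.9,-0.317,0.573,0.08,0],
  [0,0,81.9,-0.317,0.573,0.08,0],
  [0,0,81.9,-0.317,0.573,0.08,0],
  [0,0,81.9,-0.317,0.573,0.08,0],
  [0,0,81.9,-0.317,0.573,0.08,0],
], grip_force=30)

```text
clock: 1.1
position: [0.5525, 0.1776, 0.1704]
ee_rot: [0.991, -0.137, -0.0, -0.0]
ft_force: [0.3, 0.7, 0.1]
grip_width: -0.003
```

```bash
python3 -c "
from h import *
b=np.array([.6485,.056])-.003*jy
rel([*b,.08],-15.4); o=manip.get_obs(); print(o['clock'],o['position'],o['grip_width'])"
```

```text
turn [-0.01  0.01 -0.36] shift [0.1254 0.094  0.0903]
1.1 [0.55253307 0.17760506 0.17036022] -0.002585702265078079
```

Emit:
move_arm([
  [0,0,0,0.122,0.09,0.04,0],
  [0,0,0,0.122,0.09,0.08,0],
  [0,0,0,0.122,0.09,0.08,0],
  [0,0,0,0.122,0.09,0.08,0],
  [0,0,0,0.122,0.09,0.08,0],
  [0,0,0,0.122,0.09,0.08,0],
])

```text
clock: 1.7
position: [0.6451, 0.0603, 0.0902]
ee_rot: [0.991, -0.135, -0.001, 0.0]
ft_force: [-0.3, 0.7, 0.3]
grip_width: 0.002
```

```bash
python3 -c "
from h import *
b=np.array([.6485,.056])-.003*jy
rel([*b,.07],-15.4); o=manip.get_obs(); print(o['clock'],o['position'],o['ft_force'],o['joint_velocities'].max())
u,v=map(int,pix('scene',[*b,.07]));print(u,v)
snap('scene','s1.png',(u-75,v-65,u+75,v+45),5)
snap('top','t1.png')"
```

```text
turn [ 0.02  0.07 -0.06] shift [0.0045 0.0062 0.0202]
1.7 [0.64505493 0.06028361 0.09018739] [-0.30589961  0.698605    0.34843929] 0.0007416085025976249
349 274
```

View pics/s1.png

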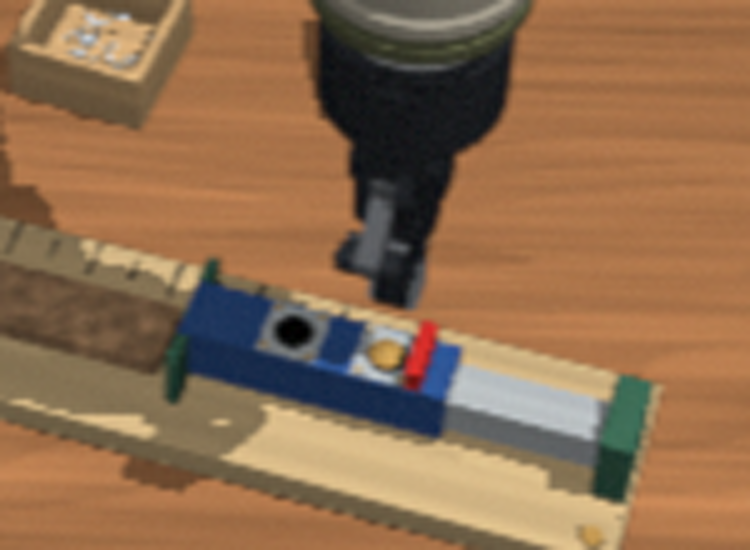

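The scene crop shows the button at (385,353), the second hole at (294,330), and the red rib's -y top edge at about (417,330)–(405,380). The shut fingers hover above, slightly to the robot's side.

```bash
python3 -c "
from h import *
S=lambda x,y,z:ray('scene',274+(x+.5)/5-.5,209+(y+.5)/5-.5,z)[:2]
b=S(385,353,.059);h=S(294,330,.054);r=(S(421,322,.066)+S(405,377,.066))/2
J=lambda p:((p-b)@jx,(p-b)@jy)
print(b,h,r,J(h),J(r),'finger tip',pix('scene',manip.get_obs()['position']))
b=(b+[.6485,.0565])/2 
print(b);rel([*(b-.004*jy),.064],-15.4)"
```

```text
[0.65127465 0.05627611] [0.63670014 0.0165951 ] [0.65401218 0.06803089] (np.float64(-0.0035136800809795615), np.float64(-0.04212662363857728)) (np.float64(-0.0004823058257475395), np.float64(0.012059700994510647)) finger tip (np.float64(353.895992665806), np.float64(267.8791751859562))
[0.64988732 0.05638805]
turn [-0.07 -0.02  0.06] shift [0.0058 0.0081 0.0273]
```

Emit:
move_arm([
  [0,0,0,0.006,0.008,0.015,0],
  [0,0,0,0.006,0.008,0.025,0],
  [0,0,0,0.006,0.008,0.027,0],
  [0,0,0,0.006,0.008,0.027,0],
  [0,0,0,0.006,0.008,0.027,0],
])

```text
clock: 2.3
position: [0.6492, 0.0511, 0.0639]
ee_rot: [0.991, -0.134, 0.0, -0.0]
ft_force: [0.1, -0.9, 0.0]
grip_width: -0.0
```

Emit:
move_arm([
  [0,0,0,0,0,0.002,0],
  [0,0,0,0,0,0.004,0],
  [0,0,0,0,0,0.005,0],
  [0,0,0,0,0,0.006,0],
  [0,0,0,0,0,0.006,0],
])

```text
clock: 2.8
position: [0.6492, 0.0509, 0.0577]
ee_rot: [0.991, -0.134, 0.0, -0.0]
ft_force: [0.1, -0.0, 0.6]
grip_width: 0.003
```

Emit:
move_arm([
  [0,0,0,0,-0.001,0.001,0],
  [0,0,0,0,-0.002,0.002,0],
  [0,0,0,0,-0.002,0.003,0],
  [0,0,0,0,-0.002,0.003,0],
])

```text
clock: 3.2
position: [0.6496, 0.0529, 0.0545]
ee_rot: [0.991, -0.134, -0.0, -0.0]
ft_force: [0.1, 0.4, 2.6]
grip_width: 0.002
```

Emit:
move_arm([
  [0,0,0,0,0,0.0005,0],
  [0,0,0,0,0,0.0005,0],
])

```text
clock: 3.4
position: [0.6497, 0.0528, 0.0542]
ee_rot: [0.991, -0.134, 0.0, -0.0]
ft_force: [-0.4, 0.9, 1.7]
grip_width: -0.0
```

Emit:
move_arm([
  [0,0,0,0,-0.001,0,0],
  [0,0,0,0,-0.002,0,0],
  [0,0,0,0,-0.003,0,0],
])

```text
clock: 3.7
position: [0.6505, 0.0556, 0.0542]
ee_rot: [0.991, -0.134, 0.0, 0.0]
ft_force: [0.3, 0.0, 1.7]
grip_width: -0.003
```

Emit:
move_arm([
  [0,0,0,0,-0.001,0,0],
  [0,0,0,0,-0.001,0,0],
])

```text
clock: 3.9
position: [0.6507, 0.0568, 0.0541]
ee_rot: [0.991, -0.134, -0.0, -0.0]
ft_force: [0.0, -0.2, 1.0]
grip_width: -0.001
```

Emit:
move_arm([
  [0,0,0,0,-0.001,0,0],
  [0,0,0,0,-0.001,0,0],
])

```text
clock: 4.1
position: [0.651, 0.0576, 0.0541]
ee_rot: [0.991, -0.134, -0.0, -0.0]
ft_force: [0.3, 0.0, 0.9]
grip_width: 0.006
```

Emit:
move_arm([
  [0,0,0,0,-0.001,0,0],
  [0,0,0,0,-0.001,0,0],
])

```text
clock: 4.3
position: [0.6511, 0.0583, 0.0541]
ee_rot: [0.991, -0.134, -0.0, 0.0]
ft_force: [0.0, -1.1, 2.2]
grip_width: -0.003
```

Emit:
move_arm([
  [0,0,0,0,-0.001,0,0],
  [0,0,0,0,-0.001,0,0],
])

```text
clock: 4.5
position: [0.6515, 0.0595, 0.0541]
ee_rot: [0.991, -0.134, 0.0, 0.0]
ft_force: [0.1, -0.3, 1.9]
grip_width: 0.0
```

```bash
python3 -c "
from h import *
F=[]
for i in range(6):
    im=cams.camera('scene'); F.append(manip.get_obs()['ft_force'])
F=np.array(F);print(F.round(2)); o=manip.get_obs(); print(o['clock'],o['position'])
cv2.imwrite('pics/raw_s2.png',im[...,::-1])
cv2.imwrite('pics/s2.png',cv2.resize(im[235:310,280:400,::-1],None,fx=6,fy=6,interpolation=cv2.INTER_CUBIC))"
```

```text
[[ 0.09 -0.7   1.4 ]
 [ 0.16 -1.6   2.02]
 [-0.98 -0.77  1.89]
 [-1.31 -1.08  1.68]
 [-0.22 -0.48  2.13]
 [-0.59 -0.67  1.32]]
4.8 [0.65146645 0.05950958 0.05413545]
```

View pics/s2.png

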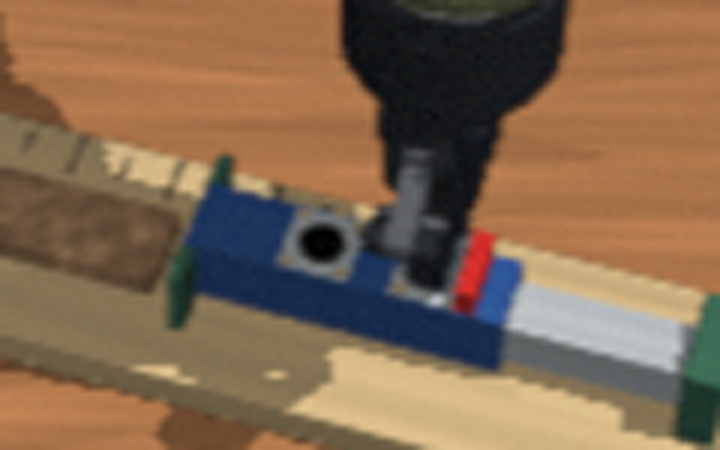

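The finger presses the button (hidden under it), with the tip edge at (445,285) and the rib face just ahead at about (460,290). The z force is steady at about 1.8 N, so the button is down. I'll keep pushing.

Emit:
move_arm([
  [0,0,0,0,-0.001,0,0],
  [0,0,0,0,-0.001,0,0],
])

```text
clock: 5.0
position: [0.6518, 0.0606, 0.0542]
ee_rot: [0.991, -0.134, -0.0, -0.0]
ft_force: [-0.9, -1.3, 1.2]
grip_width: -0.0
```

Emit:
move_arm([
  [0,0,0,0,-0.001,0,0],
  [0,0,0,0,-0.001,0,0],
])

```text
clock: 5.2
position: [0.652, 0.0615, 0.0541]
ee_rot: [0.991, -0.134, -0.0, -0.0]
ft_force: [-0.7, -1.3, 1.5]
grip_width: 0.001
```

Emit:
move_arm([
  [0,0,0,0,-0.001,0,0],
  [0,0,0,0,-0.001,0,0],
])

```text
clock: 5.4
position: [0.6522, 0.0623, 0.0541]
ee_rot: [0.991, -0.134, -0.0, 0.0]
ft_force: [-0.6, -1.5, 1.2]
grip_width: -0.001
```

Emit:
move_arm([
  [0,0,0,0,-0.001,0,0],
  [0,0,0,0,-0.001,0,0],
])

```text
clock: 5.6
position: [0.6525, 0.0634, 0.0541]
ee_rot: [0.991, -0.134, -0.0, -0.0]
ft_force: [-1.4, -1.9, 1.8]
grip_width: -0.003
```

Emit:
move_arm([
  [0,0,0,0,-0.001,0,0],
  [0,0,0,0,-0.001,0,0],
])

```text
clock: 5.8
position: [0.6528, 0.0645, 0.0541]
ee_rot: [0.991, -0.134, 0.0, -0.0]
ft_force: [-0.4, -2.3, 0.9]
grip_width: -0.0
```

```bash
python3 -c "
from h import *
F=[]
for i in range(4):
    im=cams.camera('scene'); F.append(manip.get_obs()['ft_force'])
F=np.array(F);print(F.mean(0).round(2)); o=manip.get_obs(); print(o['clock'],o['position'])
cv2.imwrite('pics/raw_s3.png',im[...,::-1])
a=cv2.imread('pics/raw_s2.png')[250:305,300:400];b=im[250:305,300:400,::-1]
cv2.imwrite('pics/s3.png',cv2.resize(np.vstack([a,b]),None,fx=5,fy=5,interpolation=cv2.INTER_CUBIC))"
```

```text
[-0.59 -1.59  0.87]
6.0 [0.65283359 0.06451598 0.05412463]
```

View pics/s3.png

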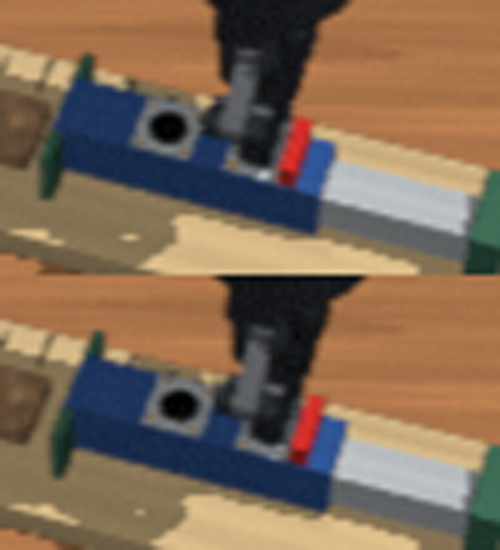

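The tube is moving with the finger: the second hole went from (168,127) to (180,405−275). Travel is about 7 mm at roughly 2 N.

Emit:
move_arm([
  [0,0,0,0,-0.001,-0.001,0],
  [0,0,0,0,-0.003,-0.001,0],
  [0,0,0,0,-0.005,-0.001,0],
  [0,0,0,0,-0.007,-0.001,0],
  [0,0,0,0,-0.009,-0.001,0],
  [0,0,0,0,-0.011,-0.001,0],
  [0,0,0,0,-0.012,-0.001,0],
])

```text
clock: 6.7
position: [0.656, 0.0763, 0.0551]
ee_rot: [0.991, -0.134, -0.0, -0.0]
ft_force: [-0.9, 0.0, 0.1]
grip_width: 0.0
```

Emit:
move_arm([
  [0,0,0,0,-0.0015,0,0],
  [0,0,0,0,-0.003,0,0],
  [0,0,0,0,-0.0045,0,0],
  [0,0,0,0,-0.006,0,0],
  [0,0,0,0,-0.0075,0,0],
  [0,0,0,0,-0.009,0,0],
  [0,0,0,0,-0.01,0,0],
])

```text
clock: 7.4
position: [0.6587, 0.0857, 0.0552]
ee_rot: [0.991, -0.134, 0.0, -0.0]
ft_force: [-1.2, -1.5, -1.3]
grip_width: -0.003
```

Emit:
move_arm([
  [0,0,0,0,-0.001,0,0],
  [0,0,0,0,-0.002,0,0],
  [0,0,0,0,-0.003,0,0],
  [0,0,0,0,-0.004,0,0],
])

```text
clock: 7.8
position: [0.6598, 0.0895, 0.0552]
ee_rot: [0.991, -0.134, 0.0, -0.0]
ft_force: [-0.3, -0.8, 0.4]
grip_width: -0.001
```

Emit:
move_arm([
  [0,0,0,0,-0.0005,0,0],
  [0,0,0,0,-0.001,0,0],
  [0,0,0,0,-0.0015,0,0],
  [0,0,0,0,-0.002,0,0],
  [0,0,0,0,-0.002,0,0],
])

```text
clock: 8.3
position: [0.6604, 0.0915, 0.0553]
ee_rot: [0.991, -0.134, 0.0, -0.0]
ft_force: [-0.4, -0.4, -0.1]
grip_width: 0.003
```

Emit:
move_arm([
  [0,0,0,0,-0.0005,0,0],
  [0,0,0,0,-0.001,0,0],
  [0,0,0,0,-0.0015,0,0],
  [0,0,0,0,-0.002,0,0],
  [0,0,0,0,-0.002,0,0],
])

```text
clock: 8.8
position: [0.6608, 0.0934, 0.0551]
ee_rot: [0.991, -0.134, -0.0, -0.0]
ft_force: [0.5, 0.3, -0.6]
grip_width: -0.005
```

```bash
python3 -c "
from h import *
F=[]
for i in range(4):
    im=cams.camera('scene'); F.append(manip.get_obs()['ft_force'])
print(np.mean(F,0).round(2)); o=manip.get_obs(); print(o['clock'],o['position'])
cv2.imwrite('pics/raw_s4.png',im[...,::-1])
cv2.imwrite('pics/s4.png',cv2.resize(im[250:310,310:410,::-1],None,fx=6,fy=6,interpolation=cv2.INTER_CUBIC))"
```

```text
[0.21 0.13 0.05]
9.0 [0.66076213 0.09326049 0.05513182]
```

View pics/s4.png

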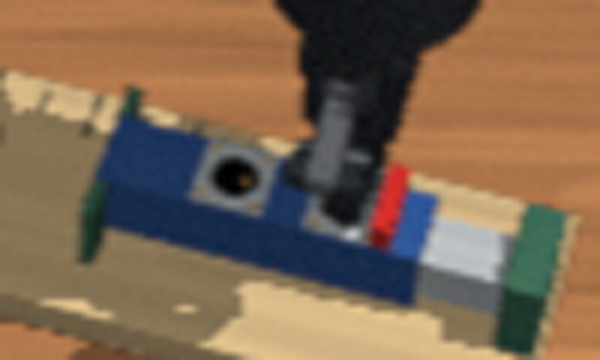

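The second hole at (238,177) now shows brass at its +y edge (246,181), so about 3–4 mm are left. Half-millimetre steps from here.

Emit:
move_arm([
  [0,0,0,0,-0.0005,0,0],
  [0,0,0,0,-0.001,0,0],
  [0,0,0,0,-0.0015,0,0],
  [0,0,0,0,-0.0015,0,0],
])

```text
clock: 9.4
position: [0.6612, 0.0948, 0.0552]
ee_rot: [0.991, -0.134, 0.0, -0.0]
ft_force: [0.5, 1.1, 0.0]
grip_width: -0.001
```

Emit:
move_arm([
  [0,0,0,0,-0.0005,0,0],
  [0,0,0,0,-0.001,0,0],
  [0,0,0,0,-0.001,0,0],
])

```text
clock: 9.7
position: [0.6615, 0.0958, 0.0552]
ee_rot: [0.991, -0.134, 0.0, -0.0]
ft_force: [-0.0, -0.5, 0.4]
grip_width: -0.0
```

Emit:
move_arm([
  [0,0,0,0,-0.0005,0,0],
  [0,0,0,0,-0.001,0,0],
  [0,0,0,0,-0.001,0,0],
])

```text
clock: 10.0
position: [0.6617, 0.0966, 0.0552]
ee_rot: [0.991, -0.134, 0.0, -0.0]
ft_force: [0.5, 0.2, 0.5]
grip_width: 0.002
```

Emit:
move_arm([
  [0,0,0,0,-0.0005,0,0],
  [0,0,0,0,-0.001,0,0],
  [0,0,0,0,-0.001,0,0],
])

```text
clock: 10.3
position: [0.662, 0.0974, 0.0552]
ee_rot: [0.991, -0.134, -0.0, 0.0]
ft_force: [-0.1, -1.8, 0.7]
grip_width: -0.0
```

```bash
python3 -c "
from h import *
F=[]
for i in range(4):
    im=cams.camera('scene'); F.append(manip.get_obs()['ft_force'])
print(np.mean(F,0).round(2)); o=manip.get_obs(); print(o['clock'],o['position'])
cv2.imwrite('pics/raw_s5.png',im[...,::-1])
cv2.imwrite('pics/s5.png',cv2.resize(im[250:310,310:410,::-1],None,fx=6,fy=6,interpolation=cv2.INTER_CUBIC))"
```

```text
[-0.19 -1.17  0.53]
10.5 [0.66200968 0.09746934 0.05518616]
```

View pics/s5.png

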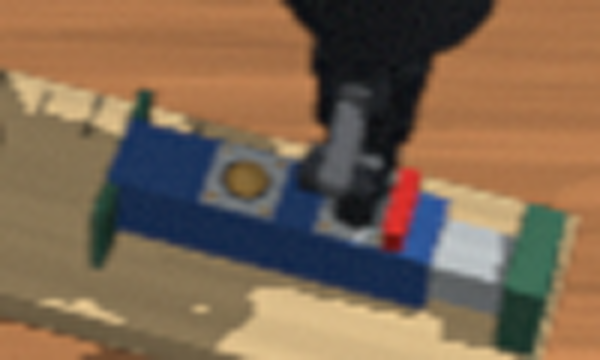

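Brass now fills the second hole at (246,179), so the button looks up. I'll confirm the lock with a gentle push.

Emit:
move_arm([
  [0,0,0,0,-0.0005,0,0],
  [0,0,0,0,-0.0005,0,0],
])

```text
clock: 10.7
position: [0.6622, 0.0981, 0.0552]
ee_rot: [0.991, -0.134, 0.0, -0.0]
ft_force: [-1.0, -1.4, -0.4]
grip_width: 0.001
```

Emit:
move_arm([
  [0,0,0,0,-0.0005,0,0],
  [0,0,0,0,-0.0005,0,0],
])

```text
clock: 10.9
position: [0.6623, 0.0986, 0.0552]
ee_rot: [0.991, -0.134, 0.0, -0.0]
ft_force: [0.4, -0.5, 0.4]
grip_width: 0.0
```

Emit:
move_arm([
  [0,0,0,0,-0.0005,0,0],
  [0,0,0,0,-0.0005,0,0],
])

```text
clock: 11.1
position: [0.6624, 0.099, 0.0552]
ee_rot: [0.991, -0.134, 0.0, -0.0]
ft_force: [-1.1, -1.3, -0.2]
grip_width: -0.002
```

Emit:
move_arm([
  [0,0,0,0,-0.0005,0,0],
  [0,0,0,0,-0.0005,0,0],
])

```text
clock: 11.3
position: [0.6625, 0.0993, 0.0552]
ee_rot: [0.991, -0.134, -0.0, 0.0]
ft_force: [-1.4, -2.7, 0.8]
grip_width: 0.002
```

```bash
python3 -c "
from h import *
F=[]
for i in range(4):
    im=cams.camera('scene'); F.append(manip.get_obs()['ft_force'])
print(np.mean(F,0).round(2)); o=manip.get_obs(); print(o['clock'],o['position'])
cv2.imwrite('pics/raw_s6.png',im[...,::-1])
a=cv2.imread('pics/raw_s5.png').astype(int)
# tube motion between s5 and s6: phase correlation over plate/hole patch
for n in('raw_s4','raw_s6'):
  b=cv2.imread('pics/'+n+'.png')
  t=cv2.resize(a[262:300,328:352].astype(np.uint8),None,fx=8,fy=8,interpolation=cv2.INTER_CUBIC)
  w=cv2.resize(b[257:305,318:362],None,fx=8,fy=8,interpolation=cv2.INTER_CUBIC)
  r=cv2.matchTemplate(w,t,cv2.TM_CCOEFF_NORMED); m=cv2.minMaxLoc(r); print(n,m[1],m[3][0]/8-10,m[3][1]/8-5)"
```

```text
[-1.02 -1.65  0.37]
11.5 [0.66248598 0.09930724 0.05515403]
raw_s4 0.9453233480453491 -1.75 -0.5
raw_s6 0.9942130446434021 0.875 0.25
```

Emit:
move_arm([
  [0,0,0,0,-0.0005,0,0],
  [0,0,0,0,-0.0005,0,0],
])

```text
clock: 11.7
position: [0.6626, 0.0995, 0.0552]
ee_rot: [0.991, -0.134, -0.0, 0.0]
ft_force: [-1.9, -3.0, 1.1]
grip_width: -0.002
```

Emit:
move_arm([
  [0,0,0,0,-0.0005,0,0],
  [0,0,0,0,-0.0005,0,0],
])

```text
clock: 11.9
position: [0.6626, 0.0997, 0.0551]
ee_rot: [0.991, -0.135, -0.0, 0.0]
ft_force: [-1.5, -4.4, 2.7]
grip_width: 0.002
```

```bash
python3 -c "
from h import *
F=[]
for i in range(4):
    im=cams.camera('scene'); F.append(manip.get_obs()['ft_force'])
print(np.mean(F,0).round(2)); o=manip.get_obs(); print(o['clock'],o['position'])
cv2.imwrite('pics/raw_s7.png',im[...,::-1])
a=cv2.imread('pics/raw_s5.png')
b=im[...,::-1]
t=cv2.resize(a[262:300,328:352].astype(np.uint8),None,fx=8,fy=8,interpolation=cv2.INTER_CUBIC)
w=cv2.resize(b[257:305,318:362],None,fx=8,fy=8,interpolation=cv2.INTER_CUBIC)
r=cv2.matchTemplate(w,t,cv2.TM_CCOEFF_NORMED); m=cv2.minMaxLoc(r); print(m[1],m[3][0]/8-10,m[3][1]/8-5)
cv2.imwrite('pics/s7.png',cv2.resize(np.vstack([a[255:295,330:390],b[255:295,330:390]]),None,fx=7,fy=7,interpolation=cv2.INTER_CUBIC))"
```

```text
[-1.85 -4.93  1.97]
12.1 [0.66262882 0.09972918 0.05513583]
0.9935023784637451 1.0 0.25
```

View pics/s7.png

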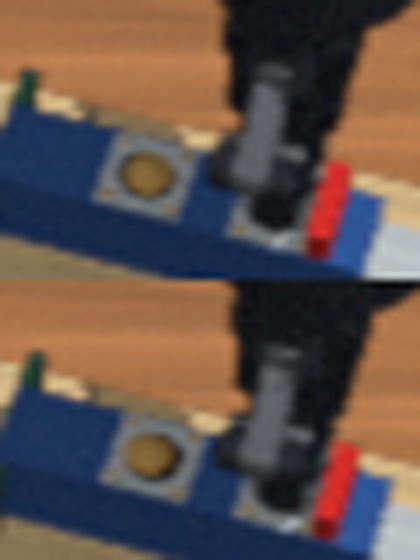

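The push force rose to about 5 N with the tube stopped and the button proud and central in the hole (150,455), so it is locked. I'll back off and go up to the sole.

Emit:
move_arm([
  [0,0,0,0,0.004,0,0],
  [0,0,0,0,0.005,0,0],
  [0,0,0,0,0.005,-0.04,0],
  [0,0,0,0,0.005,-0.08,0],
  [0,0,0,0,0.005,-0.1,0],
  [0,0,0,0,0.005,-0.1,0],
])

```text
clock: 12.7
position: [0.6634, 0.0965, 0.1592]
ee_rot: [0.991, -0.134, 0.003, -0.002]
ft_force: [0.4, -0.3, -0.7]
grip_width: 0.0
```

```bash
python3 -c "
from h import *
rel([.5416,-.3471,.11],10.2); o=manip.get_obs(); print(o['clock'],o['position'])
im=cams.camera('top')[...,::-1]; cv2.imwrite('pics/raw_t8.png',im)
# sole top-face + side outline by colour, centre & axis
h=cv2.cvtColor(im[235:295,422:508],cv2.COLOR_BGR2HSV)
m=((h[...,0]>15)&(h[...,2]>180)).astype(np.uint8); n,l,s,c=cv2.connectedComponentsWithStats(m); k=1+s[1:,4].argmax()
pts=cv2.findNonZero((l==k).astype(np.uint8)).reshape(-1,2)+[422,235]
W=np.array([ray('top',u,v,.018)[:2] for u,v in pts]); print(len(W),cv2.minAreaRect((W*1000).astype(np.float32)))
q=W-W.mean(0); print(W.mean(0)); w,v=np.linalg.eigh(q.T@q); print(np.degrees(np.arctan2(v[1,1],v[0,1])))
a=v[:,1]; t=q@a; print(t.min(),t.max()); mid=abs(t)<.02; print('mid centre',W[mid].mean(0), np.ptp(q[mid]@v[:,0]))
"
```

```text
turn [ -0.15  -0.35 -25.6 ] shift [1.000e-04 4.602e-01 4.740e-02]
12.7 [0.66342324 0.09648177 0.15919677]
1115 ((541.0068969726562, -347.2387390136719), (48.333858489990234, 139.77926635742188), 14.784833908081055)
[ 0.54201495 -0.34924406]
104.05840104151612
-0.0676749567041633 0.0720501753702202
mid centre [ 0.54209726 -0.34941487] 0.039252790502984164
```

Emit:
move_arm([
  [0,0,-29.4,0,0.46,0,0.085],
  [0,0,-29.4,0,0.46,0,0.085],
  [0,0,-29.4,0,0.46,0,0.085],
  [0,0,-29.4,0,0.46,0,0.085],
  [0,0,-29.4,0,0.46,0,0.085],
  [0,0,-29.4,0,0.46,0,0.085],
  [0,0,-29.4,0,0.46,0,0.085],
  [0,0,-29.4,0,0.46,0,0.085],
  [0,0,-29.4,0,0.46,0,0.085],
  [0,0,-29.4,0,0.46,0,0.085],
])

```text
clock: 13.75
position: [0.5348, -0.3543, 0.154]
ee_rot: [0.993, 0.117, -0.001, 0.001]
ft_force: [-0.7, -0.3, -0.0]
grip_width: 0.996
```

Emit:
move_arm([
  [0,0,0,0,0,0.03,0.085],
  [0,0,0,0,0,0.06,0.085],
  [0,0,0,0,0,0.06,0.085],
  [0,0,0,0,0,0.06,0.085],
])

```text
clock: 14.15
position: [0.5389, -0.3471, 0.0947]
ee_rot: [0.993, 0.122, -0.001, -0.001]
ft_force: [-0.4, 0.3, 1.1]
grip_width: 0.995
```

```bash
python3 -c "
from h import *
rel([.5416,-.3472,.003],14); o=manip.get_obs(); print(o['clock'],o['position'],o['joint_pos'].round(2))
im=cams.camera('scene')[...,::-1]; cv2.imwrite('pics/raw_s9.png',im)
cv2.imwrite('pics/s9.png',cv2.resize(im[170:290,110:260],None,fx=5,fy=5,interpolation=cv2.INTER_CUBIC))"
```

```text
turn [-0.07  0.07 -0.01] shift [0.0027 0.0009 0.0917]
14.15 [ 0.53886141 -0.3470767   0.0946851 ] [ 0.14  0.5   0.48  1.59 -0.25  1.11  0.92]
```

View pics/s9.png

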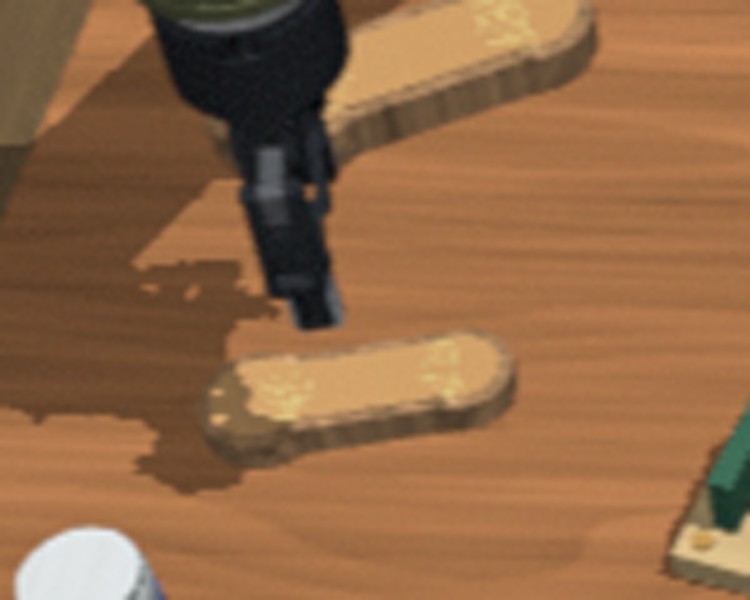

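The small sole lies from (205,400) to (515,370), under the open gripper, and nothing is in the way. I'll descend and grip.

Emit:
move_arm([
  [0,0,0,0.003,0.001,0.04,0.085],
  [0,0,0,0.003,0.001,0.075,0.085],
  [0,0,0,0.003,0.001,0.088,0.085],
  [0,0,0,0.003,0.001,0.091,0.085],
  [0,0,0,0.003,0.001,0.091,0.06],
  [0,0,0,0.003,0.001,0.091,0.03],
  [0,0,0,0.003,0.001,0.091,0.03],
  [0,0,0,0.003,0.001,0.091,0.03],
  [0,0,0,0.003,0.001,0.091,0.03],
  [0,0,0,0.003,0.001,0.091,0.03],
], grip_force=30)

```text
clock: 15.2
position: [0.5432, -0.3487, 0.0062]
ee_rot: [0.993, 0.122, 0.001, 0.001]
ft_force: [-0.3, 0.6, 5.5]
grip_width: 0.55
```

```bash
python3 -c "
from h import *
o=manip.get_obs(); print(o['clock'],o['position'],o['grip_width']*.0854)
a=ray('scene',110+205/5,170+397/5,.016);b=ray('scene',110+515/5,170+366/5,.016);print(a,b,np.linalg.norm(a-b),(a+b)/2)"
```

```text
15.2 [ 0.54322875 -0.34869454  0.00616506] 0.047003633053102026
[ 0.55140745 -0.41732049  0.016     ] [ 0.52555595 -0.27285604  0.016     ] 0.1467592456829783 [ 0.5384817  -0.34508827  0.016     ]
```

Emit:
move_arm([
  [0,0,0,0,0,-0.02,0.03],
  [0,0,0,0,0,-0.06,0.03],
  [0,0,0,0,0,-0.1,0.03],
  [0,0,0,0,0,-0.14,0.03],
  [0,0,0,0,0,-0.14,0.03],
  [0,0,0,0,0,-0.14,0.03],
])

```text
clock: 15.8
position: [0.5427, -0.3483, 0.1457]
ee_rot: [0.993, 0.122, 0.001, 0.001]
ft_force: [-0.5, 0.8, -2.1]
grip_width: 0.553
```

```bash
python3 -c "
from h import *
rel([.614,-.0714,.12],-15.4); o=manip.get_obs(); print(o['clock'],o['position'],o['grip_width']*.0854,o['ft_force'])"
```

```text
turn [ 0.04 -0.15 29.36] shift [ 0.1359 -0.2516  0.0256]
15.8 [ 0.54271848 -0.34831006  0.14565361] 0.04721608909730745 [-0.52585544  0.82013733 -2.06153936]
```

Emit:
move_arm([
  [0,0,3,0.013,-0.025,0,0.03],
  [0,0,7,0.033,-0.06,0,0.03],
  [0,0,12,0.055,-0.1,0,0.03],
  [0,0,17,0.08,-0.145,0,0.03],
  [0,0,22,0.1,-0.185,0,0.03],
  [0,0,26,0.12,-0.22,0,0.03],
  [0,0,29.4,0.13,-0.24,0.01,0.03],
  [0,0,29.4,0.136,-0.2516,0.02,0.03],
  [0,0,29.4,0.136,-0.2516,0.026,0.03],
  [0,0,29.4,0.136,-0.2516,0.026,0.03],
])

```text
clock: 16.8
position: [0.6121, -0.0727, 0.1165]
ee_rot: [0.991, -0.134, -0.001, 0.001]
ft_force: [-0.3, 0.6, -1.0]
grip_width: 0.552
```

```bash
python3 -c "
from h import *
for i in range(2): a=cams.camera('top')[...,::-1]; b=cams.camera('scene')[...,::-1]
rel([.614,-.0714,.036],-15.4); o=manip.get_obs(); print(o['clock'],o['position'],o['grip_width']*.0854,o['ft_force'])
cv2.imwrite('pics/raw_ta.png',a);cv2.imwrite('pics/raw_sa.png',b)
# sole colour extents along jig axis, top cam, top face z = .12-.006+.018
z=o['position'][2]-.0062+.018
h=cv2.cvtColor(a,cv2.COLOR_BGR2HSV)
t=cv2.cvtColor(cv2.imread('pics/raw_top0.png'),cv2.COLOR_BGR2HSV)
d=cv2.absdiff(a,cv2.imread('pics/raw_t8.png')).max(2)>25
m=d&(h[...,0]>15)&(h[...,0]<30)&(h[...,2]>170)
m=cv2.morphologyEx(m.astype(np.uint8),cv2.MORPH_OPEN,np.ones((2,2)))
v,u=np.nonzero(m); W=np.array([ray('top',x,y,z)[:2] for x,y in zip(u,v)]); O=np.array([.633,-.002]); q=np.c_[(W-O)@jx,(W-O)@jy]
k=abs(q[:,0])<.06; k&=(abs(q[:,1]+.07)<.12); q=q[k]; print(len(q),np.percentile(q[:,1],[0,1,5,95,99,100]).round(4),np.percentile(q[:,0],[1,99]).round(4))
"
```

```text
turn [ 0.01 -0.04 -0.16] shift [ 0.0002 -0.0017  0.0826]
17.0 [ 0.61335188 -0.07295725  0.11860807] 0.046891103460357575 [ 0.62994857  0.83185081 -0.68410732]Traceback (most recent call last):
  File "<string>", line 13, in <module>
    v,u=np.nonzero(m); W=np.array([ray('top',x,y,z)[:2] for x,y in zip(u,v)]); O=np.array([.633,-.002]); q=np.c_[(W-O)@jx,(W-O)@jy]
                                   ~~~^^^^^^^^^^^^^
  File "h.py", line 10, in ray
    p,M,c=P(name); d=M@np.array([(u-p["cx"])/p["fx"],-(v-p["cy"])/p["fy"],-1])
          ~^^^^^^
  File "h.py", line 5, in P
    p=cams.camera_params(name); r=np.array(p["rotation"],float)
ValueError: time passes only in moves, steps and waits
```

Emit:
move_arm([
  [0,0,0,0,-0.0017,0.02,0.03],
  [0,0,0,0,-0.0017,0.045,0.03],
  [0,0,0,0,-0.0017,0.053,0.03],
  [0,0,0,0,-0.0017,0.053,0.03],
  [0,0,0,0,-0.0017,0.053,0.03],
])

```text
clock: 17.5
position: [0.6144, -0.07, 0.0663]
ee_rot: [0.991, -0.135, 0.001, -0.0]
ft_force: [0.9, 0.3, 0.1]
grip_width: 0.546
```

```bash
sed -i 's/^def P/import functools\n@functools.cache\ndef P/' h.py; python3 -c "
from h import *
a=cams.camera('top')[...,::-1]; b=cams.camera('scene')[...,::-1]
rel([.614,-.0714,.036],-15.4); o=manip.get_obs(); print(o['clock'],o['position'],o['grip_width']*.0854,o['ft_force'])
cv2.imwrite('pics/raw_tb.png',a);cv2.imwrite('pics/raw_sb.png',b)
f=lambda x:cv2.resize(x,(750,300),interpolation=cv2.INTER_CUBIC)
cv2.imwrite('pics/sb.png',np.vstack([f(a[185:265,210:410]),f(b[225:305,220:420])]))"
```

```text
turn [-0.03 -0.11 -0.05] shift [-0.0003  0.0018  0.0305]
17.6 [ 0.61470459 -0.06971656  0.06653348] 0.04737659351113031 [ 0.68939956  0.08069752 -0.51997602]
```

View pics/sb.png

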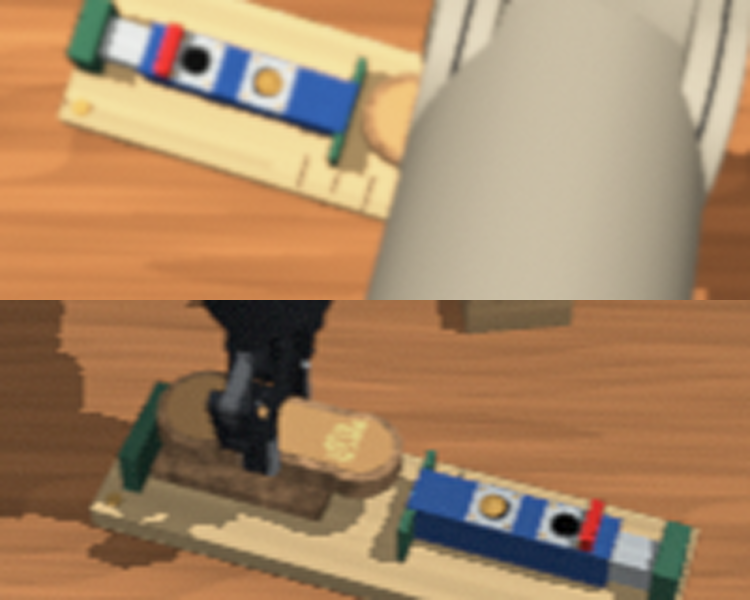

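Last viewed picture. Top half: the button is up in the second hole at (267,82), the slide stop runs (362,60)–(335,162), and the sole's +y end is at about (360,112). Bottom half: the sole is held level above the bed, between the stops, with ends at about (160,405) and (403,448).

```bash
python3 -c "
from h import *
O=np.array([.633,-.002]); f=lambda p:(round(float((p[:2]-O)@jx),4),round(float((p[:2]-O)@jy),4))
T=lambda x,y,z:f(ray('top',210+x/3.75,185+y/3.75,z))
S=lambda x,y,z:f(ray('scene',220+x/3.75,225+(y-300)/3.75,z))
print('T end',T(361,108,.078),'stop',T(365,62,.052),T(339,162,.052),'fix post',T(100,30,.052))
print('S ends',S(160,408,.075),S(402,447,.075),'stop',S(433,455,.052),S(405,515,.052),'fixed',S(165,385,.052),S(128,435,.052),'button',S(494,506,.059))
for y in(-.1505,.0115): print(pix('scene',[*(O+y*jy),.052]))
"
```

```text
T end (-0.003, 0.0062) stop (0.0279, 0.013) (-0.0312, 0.0102) fix post (0.0009, 0.1609)
S ends (0.0063, -0.1407) (-0.0096, 0.0042) stop (-0.027, 0.0183) (0.0203, 0.0156) fixed (-0.0288, -0.1535) (0.0146, -0.16) button (0.0033, 0.0639)
(np.float64(260.5111110832271), np.float64(257.21322968317213))
(np.float64(328.97218485696294), np.float64(274.799802876029))
```

The sole is centred within about 2 mm, with roughly 5 mm clear at each end. Lowering.

Emit:
move_arm([
  [0,0,0,0,0,0.01,0.03],
  [0,0,0,0,0,0.02,0.03],
  [0,0,0,0,0,0.026,0.03],
  [0,0,0,0,0,0.029,0.03],
  [0,0,0,0,0,0.029,0.03],
])

```text
clock: 18.1
position: [0.6135, -0.0694, 0.0355]
ee_rot: [0.991, -0.134, -0.001, 0.0]
ft_force: [0.6, -0.1, -0.4]
grip_width: 0.554
```

Emit:
move_arm([
  [0,0,0,0,0,0.001,0.03],
  [0,0,0,0,0,0.002,0.03],
  [0,0,0,0,0,0.002,0.03],
])

```text
clock: 18.4
position: [0.6141, -0.0694, 0.0343]
ee_rot: [0.991, -0.134, 0.0, -0.0]
ft_force: [-0.0, 0.3, -0.5]
grip_width: 0.552
```

Emit:
move_arm([
  [0,0,0,0,0,0.001,0.03],
  [0,0,0,0,0,0.001,0.03],
  [0,0,0,0,0,0.002,0.03],
  [0,0,0,0,0,0.002,0.03],
])

```text
clock: 18.8
position: [0.6141, -0.0694, 0.0341]
ee_rot: [0.991, -0.134, 0.0, -0.0]
ft_force: [-8.5, 1.1, 17.5]
grip_width: 0.552
```

Emit:
move_arm([
  [0,0,0,0,0,0.001,0.03],
  [0,0,0,0,0,0.001,0.03],
  [0,0,0,0,0,0.001,0.03],
])

```text
clock: 19.1
position: [0.6142, -0.0694, 0.034]
ee_rot: [0.991, -0.134, 0.0, -0.001]
ft_force: [-13.6, 1.9, 28.0]
grip_width: 0.549
```

That pressed to 28 N, over the 25 N limit, because I sent the second step without checking the first. Relieving it now.

Emit:
move_arm([
  [0,0,0,0,0,-0.003,0.03],
  [0,0,0,0,0,-0.003,0.03],
])

```text
clock: 19.3
position: [0.6143, -0.0694, 0.0348]
ee_rot: [0.991, -0.134, 0.001, -0.0]
ft_force: [0.2, -0.7, -0.9]
grip_width: 0.549
```

Emit:
move_arm([
  [0,0,0,0,0,0.0004,0.05],
  [0,0,0,0,0,0.0004,0.06],
  [0,0,0,0,0,0.0004,0.075],
  [0,0,0,0,0,0.0004,0.075],
  [0,0,0,0,0,0.0004,0.075],
])

```text
clock: 19.8
position: [0.6139, -0.0694, 0.0337]
ee_rot: [0.991, -0.134, -0.0, -0.0]
ft_force: [0.0, -0.6, 0.4]
grip_width: 0.875
```

Emit:
move_arm([
  [0,0,0,0,0,-0.01,0.075],
  [0,0,0,0,0,-0.03,0.075],
  [0,0,0,0,0,-0.07,0.075],
  [0,0,0,0,0,-0.11,0.075],
  [0,0,0,-0.04,0,-0.15,0.075],
  [0,0,0,-0.08,0,-0.18,0.075],
  [0,0,0,-0.12,0,-0.18,0.075],
  [0,0,0,-0.16,0,-0.18,0.075],
  [0,0,0,-0.16,0,-0.18,0.075],
])

```text
clock: 20.7
position: [0.4562, -0.0258, 0.2147]
ee_rot: [0.991, -0.134, -0.0, -0.002]
ft_force: [0.8, -0.4, 0.1]
grip_width: 0.878
```

```bash
python3 -c "
from h import *
a=cams.camera('top')[...,::-1]; b=cams.camera('scene')[...,::-1]
o=manip.get_obs(); print(o['clock'],o['position'],o['grip_width']*.0854,o['ft_force'])
cv2.imwrite('pics/raw_tc.png',a);cv2.imwrite('pics/raw_sc.png',b)
f=lambda x:cv2.resize(x,(750,300),interpolation=cv2.INTER_CUBIC)
cv2.imwrite('pics/sc.png',np.vstack([f(a[185:265,210:410]),f(b[225:305,220:420])]))"
```

```text
20.8 [ 0.4596719  -0.02660019  0.21487476] 0.07533406433982535 [ 0.14054843 -0.54754346 -0.03587132]
```

No more views are allowed, so I'll check numerically.

```bash
python3 -c "
from h import *
b=cv2.imread('pics/raw_sc.png'); h=cv2.cvtColor(b,cv2.COLOR_BGR2HSV)
O=np.array([.633,-.002])
m=((h[...,0]>14)&(h[...,0]<28)&(h[...,2]>185)&(h[...,1]>85)&(h[...,1]<150))
# only region near the bed
for nm,xs,ys in(('long x=0',[0.]*26,np.arange(-.168,.04,.008)),('across y=-.07',np.arange(-.05,.051,.005),[-.07]*21)):
  print(nm)
  for x,y in zip(xs,ys):
    u,v=pix('scene',[*(O+x*jx+y*jy),.046]); print((round(x,3),round(y,3)),h[round(v),round(u)].tolist(),end=' ')
  print()
a=cv2.imread('pics/raw_s4.png');t0=cv2.imread('pics/raw_scene0.png')
d=cv2.absdiff(b,t0).max(2)>40; n,l,s,c=cv2.connectedComponentsWithStats(d.astype(np.uint8))
print([x.tolist() for x in s[1:] if x[4]>25])
"
```

```text
long x=0
(0.0, np.float64(-0.168)) [13, 146, 162] (0.0, np.float64(-0.16)) [76, 112, 109] (0.0, np.float64(-0.152)) [76, 115, 89] (0.0, np.float64(-0.144)) [27, 69, 70] (0.0, np.float64(-0.136)) [16, 127, 206] (0.0, np.float64(-0.128)) [16, 129, 206] (0.0, np.float64(-0.12)) [15, 126, 208] (0.0, np.float64(-0.112)) [19, 118, 212] (0.0, np.float64(-0.104)) [18, 119, 212] (0.0, np.float64(-0.096)) [16, 127, 206] (0.0, np.float64(-0.088)) [16, 127, 206] (0.0, np.float64(-0.08)) [16, 127, 205] (0.0, np.float64(-0.072)) [16, 126, 206] (0.0, np.float64(-0.064)) [16, 126, 207] (0.0, np.float64(-0.056)) [16, 129, 206] (0.0, np.float64(-0.048)) [16, 127, 206] (0.0, np.float64(-0.04)) [18, 123, 210] (0.0, np.float64(-0.032)) [20, 115, 216] (0.0, np.float64(-0.024)) [25, 102, 222] (0.0, np.float64(-0.016)) [16, 129, 204] (0.0, np.float64(-0.008)) [16, 130, 204] (0.0, np.float64(0.0)) [15, 118, 188] (0.0, np.float64(0.008)) [17, 108, 111] (0.0, np.float64(0.016)) [109, 172, 148] (0.0, np.float64(0.024)) [109, 174, 148] (0.0, np.float64(0.032)) [108, 172, 147] 
across y=-.07
(np.float64(-0.05), -
[... 705 characters left out ...]
.035), -0.07) [15, 109, 89] (np.float64(0.04), -0.07) [19, 93, 142] (np.float64(0.045), -0.07) [19, 96, 216] (np.float64(0.05), -0.07) [19, 95, 211] 
[[237, 1, 131, 173, 3292], [312, 0, 21, 20, 277], [334, 0, 5, 19, 76], [340, 0, 6, 20, 90], [305, 0, 72, 71, 1399], [588, 0, 46, 33, 973], [596, 32, 29, 27, 301], [557, 36, 59, 74, 1498], [593, 42, 10, 5, 29], [552, 87, 7, 13, 34], [188, 91, 88, 100, 4025], [278, 97, 12, 4, 30], [314, 97, 21, 16, 164], [327, 130, 186, 52, 3505], [184, 181, 96, 60, 2774], [152, 238, 58, 19, 441], [148, 244, 65, 20, 314], [263, 257, 39, 18, 219], [259, 260, 82, 30, 744], [278, 273, 26, 8, 67], [353, 273, 9, 15, 71], [360, 278, 26, 25, 411], [319, 288, 11, 7, 65]]
```

```bash
python3 -c "
from workcell import manip
print(manip.hand_in())"
```

```text
the job is handed in; nothing more can be done
None
```

The jig is set one size longer and the small cork sole lies flat on the bed between the green stops. However, I broke the 25 N pressing limit for a moment, so the job may be judged a fail. I handed in at about 21 s of the 58 s allowed, with the gripper open and clear.

- **Tube:** I pressed the button level at about 2 N and pushed the rib until the button popped up in the second hole, at roughly 43 mm of travel. The highest push I read was about 5 N, against the 12 N limit. The tube stopped while that force rose, and the pictures show the button up in the second hole.
- **Sole:** I gripped it across the waist, turned it and lowered it onto the bed. A colour check of the last scene image (the 12-view limit was used up) shows its top lengthwise on the bed. It sits about central, with a gap at each stop.
- **Force limit exceeded:** While seating the sole, the wrist read 17.5 N and then about 28 N pressing down on the bed. I had sent the second step without checking the first. I backed off at once and let go from just above the bed.
- **Position estimates:** The two cameras disagreed by up to about 4 mm, within the roughly 5 mm of clearance at each end.
- **Other things:** I felt no contact with anything else, but I did not check each of the other objects at the end.

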